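Hang the red-lidded screw jar on the double hook

ROBOT

A 6-joint arm with a two-finger parallel gripper is mounted at the origin on the work surface. World frame = base frame: x ahead of the robot, y to its left, z up, the work surface at z = 0. Lengths are in m, angles in rad, forces in N, time in s.
With the tool pointing down it reaches from about 0.3 to 0.75 m from the base axis. Payload 8.5 kg.
Tool frame: the origin (TCP) lies midway between the tips of the shut fingers; the grasp point (between the pads) lies 19 mm behind it (bot.pinch_z is the distance from the TCP to the grasp point, in m); z points along the fingers, y is the line along which they close (so a half turn about z gives the same grasp; the last joint's range is limited). The gripper opens to 88 mm and grips with 3 to 60 N. Pads are 18 mm wide; open, the fingers measure 123 mm over their backs; the gripper's body (75 mm by 187 mm) begins 45 mm behind the grasp point.
Start: joints at [-1.325, 0.381, 1.297, -0, 1.464, -0.215], TCP at [0.245, -0.493, 0.239] pointing down, gripper open.
Joint ranges: [-3.11, 3.11], [-0.89, 2.33], [0.22, 2.48], [-1.42, 4.56], [0.17, 2.85], [-2.88, 2.88]. Speed limits (rad/s): [2.39, 2.39, 3.14, 3.14, 3.14, 3.14].

INTERFACE

Orientations are given as a unit quaternion [x, y, z, w].
In Python, from plant import monitor, capture, order, bot gives the robot as it stands.
- The arm moves only by the tool arm_command, never from a script. Its argument "targets" is one flat list of numbers, 4 for each row, row after row: the shift along the tool's x, y, z in mm, then the turn about the tool's z in rad. A call has 1 to 5 rows; each row shifts and turns the commanded pose from where the row before left it, along the tool's axes as they then stand; what a row does not reach is not made up. A row lasts 1/10 s, in which the tool goes at most 50 mm and 8.59 degrees, less where a joint would pass 70% of its speed; a pose out of reach is approached as far as the arm can. A call with a gripper value outside its range is refused whole. "jaw" is the closure, from 0 (fully open) to 1 (shut), set as the call begins (left out, the last holds). The fingers move at their own pace and stop on an object; "grip_force" is the grip in N (left out, the last holds). Time passes only in rows, so rows that do not move let the fingers close. It gives the time, the measured TCP pose, the force, the opening and the grip force at its end, in the units of the state.
- monitor.get_state(): the state, without advancing time (a new reading comes with each control period).
- capture(name): name is "scene" or "top" or "wrist"; returns a dict with "image" (480x640x3 uint8, red, green, blue), "K" (3x3 intrinsics, pixels), "k1" (the pictures are not rectified: a ray, as slopes to the right and down, at radius r is drawn at 1 + k1 r^2 times it, then the intrinsics apply), "R" (3x3) and "t" (3): a world point X has camera coordinates R X + t. Camera axes: x right, y down, z forward; pixel columns grow to the right and rows downward; lengths in m; the calibration is good to about 2 mm. A picture is of the moment at which its call begins. There is no depth.
- order.sign_off(): hands the job in; it is judged then, once.
The state is a dict: "time_s": time; "joint_pos": joint angles; "joint_vel": joint speeds; "effort": joint torques, N m; "tcp_pos": TCP position; "tcp_rot": TCP orientation; "ft_force": force on the tool from outside, world axes, zero at the start; "wrist_torque": the same for the moment, N m; "width": finger opening in m; "gripper_force": force on a finger pad.
Only numpy, scipy, OpenCV 4.12 (cv2) and the standard library are available. Lean on these libraries where they do the work, as an engineer would, in place of code of your own. Each camera call takes 0.05 s, during which the arm holds its last target. There are 200 camera calls.

TASK

Lift the jar with the red lid out of the wooden tote by its handle, stand it upright on the black mat and let go of it. Then take it by the jar itself, so that the handle is free, and hang it by its handle over both prongs of the hook, left hanging still and clear of the bench. It is glass: grip it lightly, do not drop or knock it, and leave the blue-lidded jar and the other things on the bench where they are.

Things in the scene. Friction and masses are not known exactly. Their poses are not given: they have to be found in the camera images.
- red_jar: Closed glass jar with red lid, 0.21-0.42 kg. Origin: centre of underside, z up. Glass 60 mm dia to height 76, lid 62 mm dia from 76 to 94. On the lid a rigid upside-down U handle of 8 mm round steel bar in the jar's y-z plane: uprights at y = -24 and +24 mm, top bar along y, its axis at height 128 mm. Window under the bar 40 mm wide (y), 30 mm high, open along the jar's x.
- red_jar_bar (a point): Middle of the red jar's handle bar, on the bar's axis (128 mm above the jar's underside); axes as the jar's.
- blue_jar: The same jar with a blue lid, in the tote's other cell: to be left there. Origin: centre of its underside.
- tote: Fixed wooden tote, 86 (x) by 164 mm (y), origin at centre of underside, z up. Two 70 x 70 mm cells at y = -39 and +39 mm, one jar in each (either way round), handle bar roughly along the tote's y. Floor 8 mm thick. Walls 8 mm thick: the two across x 100 mm high, the three along x (y = -78, 0, +78) 118 mm high, so a jar there can only be grasped across its handle bar.
- mat: Fixed black rubber mat, 160 x 160 mm, 4 mm thick; origin at the centre of its underside, z up.
- hook_stand: Fixed green stand with double hook. Origin on the bench below the hook's seat; prongs point to its -x (roughly to the robot). Two level 6 mm round orange prongs at y = -9 and +9 mm, tops 225 mm high, from back plate (x = +79 mm) to x = -24, then bent up to tips at x = -30, 237 mm high. Post 18 mm dia at x = +95, 237 mm high. Base plate 12 mm high, x +30 to +160, y -60 to +60.
- hook_seat (a point): Seat of the hook: midway between the two prongs at the level of their tops (225 mm high), 24 mm behind the bend; axes as the hook stand's. A hanging bar's axis lies 4 mm above it, anywhere between the bend and the back plate.
- spray_can: Yellow can, 52 mm diameter, 120 mm tall, bystander; origin at the centre of its underside.
- tape_roll: Yellow roll of tape lying flat, 80 mm diameter, 24 mm high, bystander; origin at the centre of its underside.
- screwdriver: Screwdriver with a red handle lying on the bench, about 200 mm long along its x axis, bystander.
There are look-alikes about, which are no part of the job. What is shaped like the red_jar but orange is not meant.

How it is judged:
By the outcome, as a careful person would: the job done as asked, in the order asked, and still so for the second after the job is handed in, with the robot touching nothing.
It also fails if it takes over 72 s, if anything falls off the work surface, if the arm or the gripper's body presses on something with over 40 N, if the wrist force passes 120 N, or if a joint passes its speed limit or range.

## Working session

There is one attempt and no reset: what is moved stays moved. The work goes in short steps, Python scripts to look and compute and a tool call to move; the robot and the scene stay as the last step left them, time stands still between calls to the robot, and variables do not carry over. Pictures are saved under pics/ and viewed, at most 10 in all, crops included, and the job is handed in when it is done.

Besides the shell and the picture viewer there is one more tool, called as name(argument=value, ...), one argument or row to a line, values as JSON. arm_command: Moves the arm, as the interface text tells. Its arguments: {"type":"object","properties":{"targets":{"type":"array"},"jaw":{"type":"number"},"grip_force":{"type":"number"}},"required":["targets"]}

```bash
ls; mkdir -p pics; cat > h.py <<'E'
import numpy as np, cv2
from scipy.spatial.transform import Rotation as Rn
from plant import monitor, capture, order, bot
def und(c,uv):
    uv=np.asarray(uv,float).reshape(-1,1,2)
    # drawn = ray*(1+k1 r^2)
    return cv2.undistortPoints(uv,np.array(c["K"],float),np.array([c["k1"],0,0,0],float)).reshape(-1,2)
def ray(c,uv):
    n=und(c,uv); R=np.array(c["R"]);t=np.array(c["t"])
    d=np.c_[n,np.ones(len(n))]@R
    return -R.T@t, d
def onz(c,uv,z):
    o,d=ray(c,uv); return o+d*((z-o[2])/d[:,2])[:,None]
def tri(c1,uv1,c2,uv2):
    o1,d1=ray(c1,uv1);o2,d2=ray(c2,uv2)
    d1=d1[0]/np.linalg.norm(d1[0]);d2=d2[0]/np.linalg.norm(d2[0])
    s=np.linalg.lstsq(np.c_[d1,-d2],o2-o1,rcond=None)[0]
    a=o1+s[0]*d1;b=o2+s[1]*d2
    return (a+b)/2,np.linalg.norm(a-b)
def proj(c,X):
    X=np.atleast_2d(np.array(X,float)); R=np.array(c["R"],float)
    return cv2.projectPoints(X,cv2.Rodrigues(R)[0],np.array(c["t"],float),np.array(c["K"],float),np.array([c["k1"],0,0,0],float))[0].reshape(-1,2)
def shot(name,f):
    c=capture(name); cv2.imwrite("pics/"+f,c["image"][:,:,::-1]); 
    np.save("pics/"+f+".npy",c,allow_pickle=True); return c
def load(f): return np.load("pics/"+f+".npy",allow_pickle=True).item()
def totool(goal):  # world goal TCP -> tool-frame shift mm
    s=monitor.get_state(); return Rn.from_quat(s["tcp_rot"]).inv().apply(np.array(goal)-s["tcp_pos"])*1000
E
python3 - <<'E'
from h import *
for n in("scene","top"):
    c=shot(n,n+"0.png"); print(n,c["k1"],-np.array(c["R"]).T@c["t"],c["K"])
s=monitor.get_state();print(s["tcp_pos"],Rn.from_quat(s["tcp_rot"]).as_matrix().round(3),s["width"],s["time_s"],bot.pinch_z)
E
```

```text
pics
scene -0.11160368788658488 [1.25608127 0.44812523 0.77428133] [[496.39609957   0.         322.92726722]
 [  0.         496.39609957 240.13926155]
 [  0.           0.           1.        ]]
top -0.02331188186986291 [0.48540345 0.0384809  1.23965783] [[472.93924115   0.         320.90713332]
 [  0.         472.93924115 244.97986602]
 [  0.           0.           1.        ]]
[ 0.24449669 -0.49240148  0.23822385] [[ 0.896  0.445 -0.   ]
 [ 0.445 -0.896  0.001]
 [ 0.    -0.001 -1.   ]] 0.08837854452208718 0.1 0.0187
```

View pics/scene0.png

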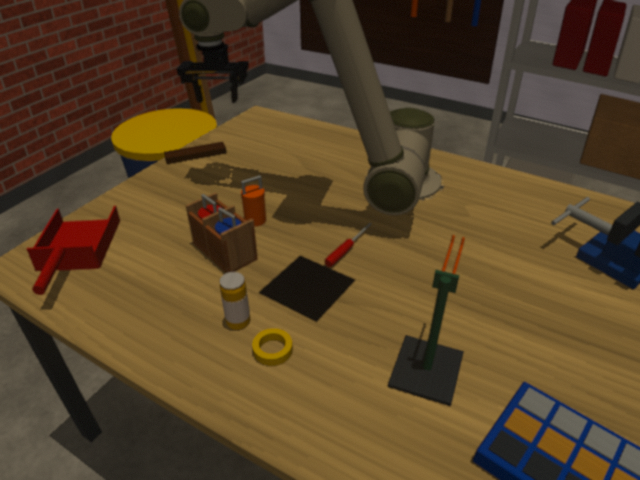

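View pics/top0.png

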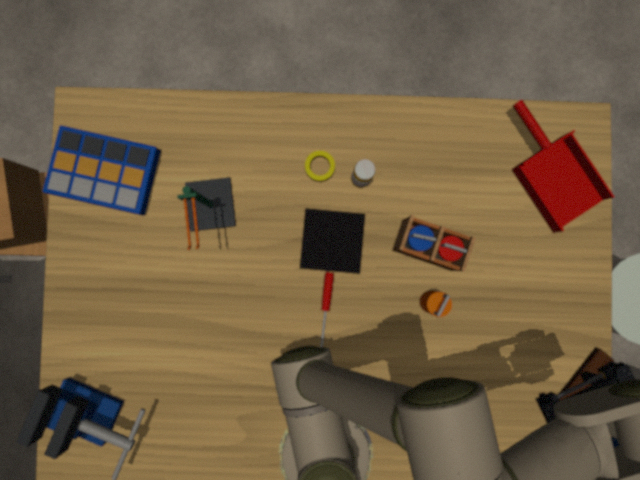

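The top view shows the red lid at about (453,248), the blue lid at (421,237), the mat at (333,240), and the orange prongs running from (190,195) to (197,248). The scene view shows the same items, with the prong tips near (455,240).

```bash
cat > m.py <<'E'
from h import *
c=load("top0.png"); im=c["image"]; hsv=cv2.cvtColor(im,cv2.COLOR_RGB2HSV)
def comp(mask,box):
    m=np.zeros_like(mask);x0,y0,x1,y1=box;m[y0:y1,x0:x1]=mask[y0:y1,x0:x1]
    n,l,s,ce=cv2.connectedComponentsWithStats(m); i=1+np.argmax(s[1:,4]); return l==i,ce[i],s[i]
red=(((hsv[...,0]<6)|(hsv[...,0]>174))&(hsv[...,1]>170)&(hsv[...,2]>90)).astype(np.uint8)
ys,xs=np.nonzero(red[225:275,430:480]); P=np.c_[xs+430,ys+225]; (u,r)=cv2.minEnclosingCircle(P.astype(np.float32))
print("red lid",u,r,onz(c,u,.102))
blk=((hsv[...,2]<45)).astype(np.uint8); m,ce,s=comp(blk,(290,195,375,280)); 
rc=cv2.minAreaRect(np.argwhere(m)[:,::-1].astype(np.float32));B=onz(c,cv2.boxPoints(rc),.004); print("mat",B.round(3),B.mean(0))
# handle bar: grey pixels near lid
g=((hsv[...,1]<90)&(hsv[...,2]>90)).astype(np.uint8)
m,ce,s=comp(g,(436,230,472,262)); P=np.argwhere(m)[:,::-1]; print("bar",s,ce)
W=onz(c,P,.136);w=W.mean(0);v=np.linalg.svd(W-w)[2][0];print(w,np.degrees(np.arctan2(v[1],v[0])))
# prongs
o=((hsv[...,0]>3)&(hsv[...,0]<14)&(hsv[...,1]>180)&(hsv[...,2]>90)).astype(np.uint8)
o[:, :170]=0;o[:,215:]=0;o[:185]=0;o[255:]=0
n,l,s,ce=cv2.connectedComponentsWithStats(o)
for i in range(1,n):
    if s[i,4]>20:
        P=np.argwhere(l==i)[:,::-1];W=onz(c,P,.225);w=W.mean(0);v=np.linalg.svd(W-w)[2][0];v*=-np.sign(v[0])
        p=(W-w)@v; print("prong",s[i],w,np.degrees(np.arctan2(-v[1],-v[0])),w+p.min()*v,w+p.max()*v)
for (x0,y0,x1,y1,f) in [(380,200,490,320,'a'),(160,170,250,260,'b')]:
    pass
a=cv2.resize(im[205:275,385:485],(400,280),interpolation=cv2.INTER_CUBIC);b=cv2.resize(im[180:250,165:265],(400,280),interpolation=cv2.INTER_CUBIC)
cv2.imwrite("pics/crop1.png",np.hstack([a,b])[:,:,::-1])
E
python3 m.py
```

```text
red lid (450.9660949707031, 248.1525421142578) 12.928485870361328 [[ 0.53667639 -0.28884088  0.102     ]]
mat [[ 0.482  0.077  0.004]
 [ 0.634  0.067  0.004]
 [ 0.624 -0.086  0.004]
 [ 0.472 -0.075  0.004]] [ 0.55305664 -0.00423582  0.004     ]
bar [444 244  23   8  69] [454.92753623 247.46376812]
[ 0.53700199 -0.2884052   0.136     ] 74.50428163983486
prong [184 199   6  41  77] [0.58022036 0.31746958 0.225     ] 8.160260507367134 [0.62241475 0.32352001 0.225     ] [0.5362016  0.31115754 0.225     ]
prong [192 198   6  40  94] [0.58515698 0.30050787 0.225     ] 8.308942992868296 [0.62503157 0.3063313  0.225     ] [0.54095357 0.29405225 0.225     ]
```

View pics/crop1.png

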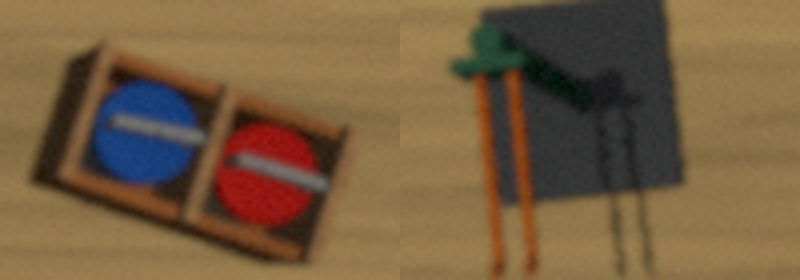

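arm_command(
  targets=[44, -6.5, 0, 0, 44, -6.5, 0, 0, 44, -6.5, 0, 0, 44, -6.5, 0, 0, 44, -6.5, 0, 0],
  jaw=0,
)

```text
time_s: 0.6
tcp_pos: [0.4284, -0.3643, 0.2385]
tcp_rot: [0.974, 0.228, -0.0, -0.0]
ft_force: [-0.2, -0.8, 0.6]
width: 0.0881
gripper_force: 0.0
```

arm_command(
  targets=[44, -6.5, 0, 0, 44, -6.5, 0, 0, 44, -6.5, 0, 0, 0, 0, 0, -0.14, 0, 0, 0, -0.14],
)

```text
time_s: 1.1
tcp_pos: [0.5376, -0.2883, 0.238]
tcp_rot: [0.931, 0.366, -0.0, -0.001]
ft_force: [-1.0, -0.1, 1.0]
width: 0.0882
gripper_force: 0.0
```

arm_command(
  targets=[0, 0, 0, -0.14, 0, 0, 0, -0.14, 0, 0, 0, -0.14, 0, 0, 0, -0.14, 0, 0, 0, 0],
)

```text
time_s: 1.6
tcp_pos: [0.5366, -0.2894, 0.2384]
tcp_rot: [0.795, 0.606, -0.0, -0.0]
ft_force: [1.1, 0.6, 0.2]
width: 0.0885
gripper_force: 0.0
```

```bash
cat > look.py <<'E'
import sys
from h import *
c=shot("wrist",sys.argv[1]);s=monitor.get_state()
M=Rn.from_quat(s["tcp_rot"]).as_matrix()
print(s["tcp_pos"],"yaw",np.degrees(np.arctan2(M[1,0],M[0,0])),s["time_s"],s["width"],s["ft_force"],s["joint_pos"][5])
print("cam",-np.array(c["R"]).T@c["t"])
E
python3 look.py w1.png
```

```text
[ 0.53665015 -0.28946444  0.23840306] yaw 74.35727559888454 1.65 0.08835751585534841 [ 0.40783226  0.33344339 -0.78439708] -0.4155645250075412
cam [ 0.55473756 -0.22267349  0.38404477]
```

View pics/w1.png

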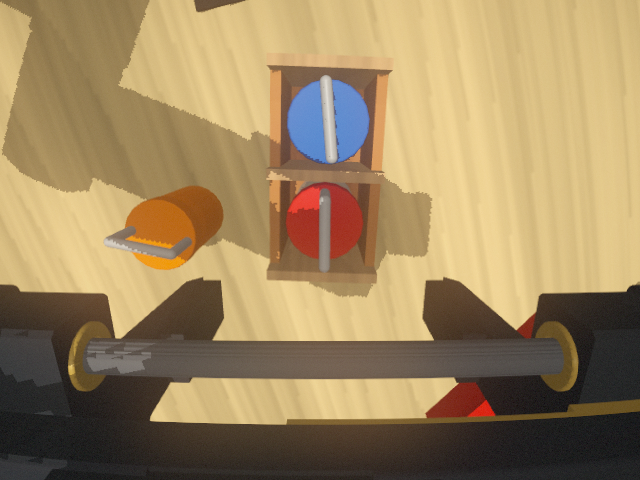

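The wrist view shows the red lid centred at (325,220) with its bar running from (325,195) to (325,268). The bar is nearly parallel to the tool's x axis.

```bash
python3 - <<'E'
from h import *
c=load("w1.png");s=monitor.get_state()
hsv=cv2.cvtColor(c["image"],cv2.COLOR_RGB2HSV)
g=((hsv[...,1]<70)&(hsv[...,2]>60)).astype(np.uint8);g[:180]=0;g[275:]=0;g[:,:290]=0;g[:,360:]=0
n,l,st,ce=cv2.connectedComponentsWithStats(g);i=1+np.argmax(st[1:,4]);print(st[i])
P=np.argwhere(l==i)[:,::-1];W=onz(c,P,.136);w=W.mean(0);v=np.linalg.svd(W-w)[2][0];v*=np.sign(v[1]);p=(W-w)@v
m=w+v*(p.min()+p.max())/2;print("bar mid",m,"dir",np.degrees(np.arctan2(v[1],v[0])),"len",np.ptp(p))
red=(((hsv[...,0]<8)|(hsv[...,0]>172))&(hsv[...,1]>150)&(hsv[...,2]>80)).astype(np.uint8);red[275:]=0;red[:170]=0
(u,r)=cv2.minEnclosingCircle(np.argwhere(red)[:,::-1].astype(np.float32));print("lid",u,r,onz(c,u,.102),"r mm",r/c["K"][0][0]*(.384-.102)*1000)
print("shift",totool([m[0],m[1],.136-.0187]))
E
```

```text
[319 189  11  84 832]
bar mid [ 0.53821999 -0.28548373  0.136     ] dir 74.11324368435363 len 0.05997273722080551
lid (324.0260314941406, 220.6997833251953) 38.7121467590332 [[ 0.53819911 -0.28535329  0.102     ]] r mm 29.759672331391243
shift [  4.22256347   0.5144147  121.10395144]
```

arm_command(
  targets=[4, 0.5, 30, 0, 0, 0, 30, 0, 0, 0, 30, 0, 0, 0, 20, 0, 0, 0, 10, 0],
)

```text
time_s: 2.15
tcp_pos: [0.5377, -0.2853, 0.1167]
tcp_rot: [0.797, 0.604, -0.0, -0.002]
ft_force: [0.4, -0.2, 0.7]
width: 0.0881
gripper_force: 0.0
```

arm_command(
  targets=[0, 0, 0, 0, 0, 0, 0, 0, 0, 0, 0, 0, 0, 0, 0, 0, 0, 0, 0, 0],
  jaw=1,
  grip_force=15,
)

```text
time_s: 2.65
tcp_pos: [0.5384, -0.2859, 0.1194]
tcp_rot: [0.796, 0.605, 0.0, 0.001]
ft_force: [-0.1, -0.6, -0.2]
width: 0.0503
gripper_force: 0.0
```

arm_command(
  targets=[0, 0, 0, 0, 0, 0, 0, 0, 0, 0, 0, 0, 0, 0, 0, 0, 0, 0, 0, 0],
)

```text
time_s: 3.15
tcp_pos: [0.5383, -0.2858, 0.1187]
tcp_rot: [0.796, 0.606, 0.0, -0.0]
ft_force: [-0.1, -0.2, 0.2]
width: 0.0098
gripper_force: 0.0
```

arm_command(
  targets=[0, 0, 0, 0, 0, 0, 0, 0, 0, 0, 0, 0],
)

```text
time_s: 3.45
tcp_pos: [0.5383, -0.2858, 0.1187]
tcp_rot: [0.796, 0.605, 0.0, 0.0]
ft_force: [1.8, 0.9, -0.4]
width: 0.0072
gripper_force: 15.0
```

arm_command(
  targets=[0, 0, -5, 0, 0, 0, -10, 0, 0, 0, -15, 0, 0, 0, -15, 0, 0, 0, -15, 0],
)

```text
time_s: 3.95
tcp_pos: [0.5382, -0.2857, 0.18]
tcp_rot: [0.796, 0.606, 0.0, 0.0]
ft_force: [-0.5, -0.1, -2.7]
width: 0.0068
gripper_force: 15.1
```

arm_command(
  targets=[0, 0, -20, 0, 0, 0, -25, 0, 0, 0, -25, 0, 0, 0, -20, 0, 0, 0, -10, 0],
)

```text
time_s: 4.45
tcp_pos: [0.5384, -0.2859, 0.2813]
tcp_rot: [0.796, 0.606, 0.0, 0.002]
ft_force: [0.6, -0.1, -3.9]
width: 0.0069
gripper_force: 15.1
```

arm_command(
  targets=[10, -2, 0, 0, 20, -4.5, 0, 0, 30, -7, 0, 0, 30, -7, 0, 0, 30, -7, 0, 0],
)

```text
time_s: 4.95
tcp_pos: [0.5431, -0.1598, 0.2775]
tcp_rot: [0.796, 0.606, -0.0, -0.001]
ft_force: [0.8, -0.8, -3.2]
width: 0.0067
gripper_force: 15.1
```

arm_command(
  targets=[30, -7, 0, 0, 30, -7, 0, 0, 30, -7, 0, 0, 30, -7, 0, 0, 20, -4.5, 0, 0],
)

```text
time_s: 5.45
tcp_pos: [0.5486, -0.0155, 0.2777]
tcp_rot: [0.795, 0.606, -0.0, -0.001]
ft_force: [-0.2, -0.4, -3.6]
width: 0.0067
gripper_force: 15.1
```

arm_command(
  targets=[10, -2, 0, -0.08, 5, 0, 0, -0.12, 0, 0, 0, -0.12, 0, 0, 0, -0.1, 0, 0, 0, 0],
)

```text
time_s: 5.95
tcp_pos: [0.5505, -0.0026, 0.2777]
tcp_rot: [0.651, 0.759, -0.0, -0.001]
ft_force: [0.4, -0.2, -2.9]
width: 0.0067
gripper_force: 15.1
```

```bash
python3 look.py w2.png; python3 -c "
from h import *
shot('scene','s2.png'); print(totool([.553,0,.122]))"
```

```text
[ 0.55068125 -0.00286055  0.27789205] yaw 98.52469611551625 6.0 0.007132781444246286 [ 1.04965049  0.39290173 -1.91234554] -0.36910868611333303
cam [0.54016481 0.06581817 0.4234566 ]
[  2.69423586   2.80013399 156.07948676]
```

View pics/s2.png

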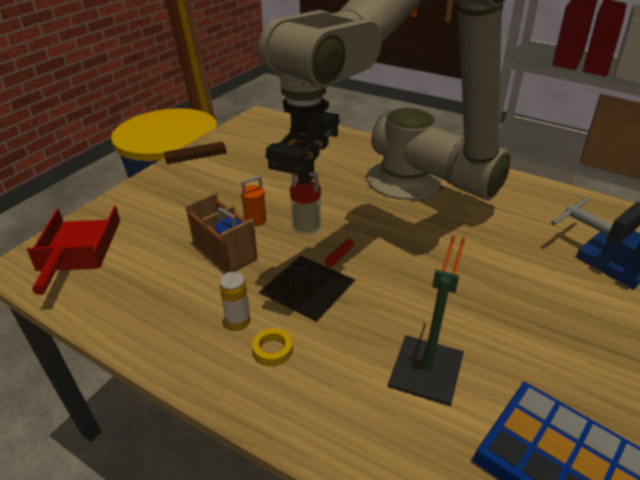

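The scene view shows the red jar hanging upright at (305,205), clear of the tote and above the mat at (308,285).

arm_command(
  targets=[0, 0, 20, 0, 0, 0, 35, 0, 0, 0, 35, 0, 0, 0, 30, 0, 0, 0, 20, 0],
)

```text
time_s: 6.55
tcp_pos: [0.5503, -0.0035, 0.1364]
tcp_rot: [0.653, 0.757, -0.001, -0.001]
ft_force: [-0.1, -0.1, -2.9]
width: 0.0073
gripper_force: 15.1
```

arm_command(
  targets=[0, 0, 10, 0, 0, 0, 5, 0, 0, 0, 3, 0, 0, 0, 2, 0, 0, 0, 0, 0],
)

```text
time_s: 7.05
tcp_pos: [0.5517, -0.0041, 0.1192]
tcp_rot: [0.652, 0.758, 0.0, 0.0]
ft_force: [0.0, 0.3, -3.5]
width: 0.007
gripper_force: 15.1
```

arm_command(
  targets=[0, 0, 1, 0, 0, 0, 1, 0, 0, 0, 0, 0, 0, 0, 0, 0],
)

```text
time_s: 7.45
tcp_pos: [0.5515, -0.0042, 0.1168]
tcp_rot: [0.652, 0.758, 0.0, 0.0]
ft_force: [0.4, -1.0, -2.8]
width: 0.0067
gripper_force: 15.1
```

arm_command(
  targets=[0, 0, 1, 0, 0, 0, 0.5, 0, 0, 0, 0, 0, 0, 0, 0, 0],
)

```text
time_s: 7.85
tcp_pos: [0.5515, -0.0041, 0.1153]
tcp_rot: [0.652, 0.758, 0.0, 0.0]
ft_force: [-0.8, 0.3, -2.8]
width: 0.0066
gripper_force: 15.1
```

arm_command(
  targets=[0, 0, 0.5, 0, 0, 0, 0, 0, 0, 0, 0, 0, 0, 0, 0, 0],
)

```text
time_s: 8.25
tcp_pos: [0.5515, -0.0041, 0.1148]
tcp_rot: [0.652, 0.758, 0.0, 0.0]
ft_force: [-0.2, 1.2, -1.7]
width: 0.0067
gripper_force: 15.1
```

arm_command(
  targets=[0, 0, 0.5, 0, 0, 0, 0, 0, 0, 0, 0, 0, 0, 0, 0, 0],
)

```text
time_s: 8.65
tcp_pos: [0.5517, -0.0041, 0.1147]
tcp_rot: [0.652, 0.758, 0.0, 0.0]
ft_force: [0.3, 0.8, 3.2]
width: 0.0068
gripper_force: 14.8
```

arm_command(
  targets=[0, 0, 0.5, 0, 0, 0, 0, 0, 0, 0, 0, 0, 0, 0, 0, 0],
)

```text
time_s: 9.05
tcp_pos: [0.5519, -0.0041, 0.1146]
tcp_rot: [0.652, 0.758, 0.001, 0.001]
ft_force: [0.1, 1.4, 7.2]
width: 0.007
gripper_force: 14.6
```

arm_command(
  targets=[0, 0, -0.7, 0, 0, 0, 0, 0, 0, 0, 0, 0, 0, 0, 0, 0, 0, 0, 0, 0],
  jaw=0,
)

```text
time_s: 9.55
tcp_pos: [0.5514, -0.0042, 0.1143]
tcp_rot: [0.652, 0.758, -0.0, -0.0]
ft_force: [0.1, 0.1, -0.7]
width: 0.0449
gripper_force: 0.0
```

arm_command(
  targets=[0, 0, 0, 0, 0, 0, 0, 0, 0, 0, 0, 0, 0, 0, 0, 0, 0, 0, 0, 0],
)

```text
time_s: 10.05
tcp_pos: [0.5515, -0.0041, 0.1144]
tcp_rot: [0.652, 0.758, 0.0, -0.0]
ft_force: [-0.1, -0.5, -0.1]
width: 0.085
gripper_force: 0.0
```

arm_command(
  targets=[0, 0, -10, 0, 0, 0, -25, 0, 0, 0, -35, 0, 0, 0, -35, 0, 0, 0, -15, 0],
)

```text
time_s: 10.55
tcp_pos: [0.5522, -0.0043, 0.2386]
tcp_rot: [0.652, 0.758, 0.001, 0.002]
ft_force: [0.9, -0.3, -0.5]
width: 0.0883
gripper_force: 0.0
```

arm_command(
  targets=[0, 0, 0, 0.14, 0, 0, 0, 0.14, 0, 0, 0, 0.14, 0, 0, 0, 0.14, 0, 0, 0, 0.14],
)

```text
time_s: 11.05
tcp_pos: [0.5514, -0.0041, 0.2353]
tcp_rot: [0.874, 0.486, 0.0, 0.0]
ft_force: [0.8, 0.1, -1.2]
width: 0.0878
gripper_force: 0.0
```

arm_command(
  targets=[0, 0, 0, 0.14, 0, 0, 0, 0.14, 0, 0, 0, 0.14, 0, 0, 0, 0.14, 0, 0, 0, 0.14],
)

```text
time_s: 11.55
tcp_pos: [0.5514, -0.0041, 0.2353]
tcp_rot: [0.988, 0.157, 0.0, 0.0]
ft_force: [0.5, -0.1, 0.5]
width: 0.0879
gripper_force: 0.0
```

arm_command(
  targets=[-20, 0, 0, 0.14, -20, 0, 0, 0.03, -20, 0, 0, 0, 0, 0, 0, 0],
)

```text
time_s: 11.95
tcp_pos: [0.4916, -0.0171, 0.2355]
tcp_rot: [0.997, 0.075, 0.0, 0.0]
ft_force: [-1.0, -0.9, -0.2]
width: 0.0883
gripper_force: 0.0
```

```bash
python3 look.py w3.png
```

```text
[ 0.49288046 -0.01713047  0.23545219] yaw 8.61011178561718 12.0 0.0879552305488391 [ 0.07819784 -0.06944884  0.73932342] 1.1451709303429
cam [ 0.55939104 -0.00625599  0.38118425]
```

View pics/w3.png

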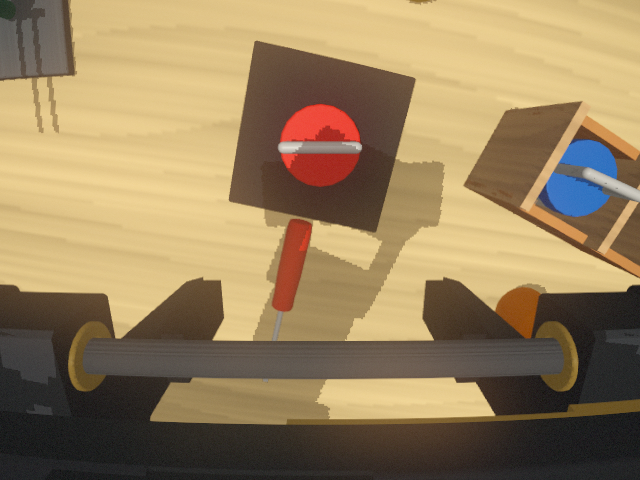

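The wrist view shows the jar standing on the mat. Its lid is at (320,146) and the bar runs from (280,147) to (360,147), parallel to tool y.

```bash
python3 - <<'E'
from h import *
c=load("w3.png")
hsv=cv2.cvtColor(c["image"],cv2.COLOR_RGB2HSV)
B=(slice(100,195),slice(265,375))
def pts(m): return np.argwhere(m[B])[:,::-1]+[265,100]
P=pts((hsv[...,1]<70)&(hsv[...,2]>90));W=onz(c,P,.132);w=W.mean(0);v=np.linalg.svd(W-w)[2][0];v*=np.sign(v[1]);p=(W-w)@v
m=w+v*(p.min()+p.max())/2;print("bar",m,np.degrees(np.arctan2(v[1],v[0])),np.ptp(p))
red=((hsv[...,0]<8)|(hsv[...,0]>172))&(hsv[...,1]>150)&(hsv[...,2]>60)
u,r=cv2.minEnclosingCircle(pts(red).astype(np.float32));L=onz(c,u,.098)[0];print("lid",u,r,L)
print(totool([L[0],L[1],.004+.0925-.0187]),totool([m[0],m[1],.0778]))
E
```

```text
bar [ 0.55189065 -0.00514102  0.132     ] 98.62482892319855 0.055160209494207635
lid (319.914306640625, 144.85731506347656) 41.600067138671875 [ 0.55246749 -0.00508613  0.098     ]
[ 60.51367664  -3.06956626 157.72941051] [ 59.9351207   -3.1016533  157.72864189]
```

arm_command(
  targets=[30, -1.5, 0, 0, 30, -1.5, 0, 0, 0, 0, 20, 0, 0, 0, 35, 0, 0, 0, 35, 0],
)

```text
time_s: 12.5
tcp_pos: [0.5532, -0.0048, 0.1437]
tcp_rot: [0.997, 0.076, 0.001, 0.0]
ft_force: [-0.0, -0.9, 0.3]
width: 0.0879
gripper_force: 0.0
```

arm_command(
  targets=[0, 0, 30, 0, 0, 0, 20, 0, 0, 0, 10, 0, 0, 0, 7, 0, 0, 0, 0, 0],
)

```text
time_s: 13.0
tcp_pos: [0.5523, -0.005, 0.0773]
tcp_rot: [0.997, 0.075, -0.0, -0.0]
ft_force: [0.2, -0.3, -0.2]
width: 0.0879
gripper_force: 0.0
```

arm_command(
  targets=[0, 0, 0, 0, 0, 0, 0, 0, 0, 0, 0, 0, 0, 0, 0, 0, 0, 0, 0, 0],
  jaw=1,
  grip_force=15,
)

```text
time_s: 13.5
tcp_pos: [0.5522, -0.0052, 0.078]
tcp_rot: [0.997, 0.075, 0.001, 0.0]
ft_force: [0.2, -0.7, 4.1]
width: 0.0616
gripper_force: 15.0
```

arm_command(
  targets=[0, 0, 0, 0, 0, 0, 0, 0, 0, 0, 0, 0],
)

```text
time_s: 13.8
tcp_pos: [0.5523, -0.0052, 0.078]
tcp_rot: [0.997, 0.075, 0.001, 0.0]
ft_force: [0.0, -0.5, 5.1]
width: 0.0616
gripper_force: 15.0
```

arm_command(
  targets=[0, 0, -3, 0, 0, 0, -5, 0, 0, 0, -7, 0, 0, 0, 0, 0, 0, 0, 0, 0],
)

```text
time_s: 14.3
tcp_pos: [0.5519, -0.005, 0.0925]
tcp_rot: [0.997, 0.075, 0.0, 0.0]
ft_force: [-0.3, 0.1, -3.7]
width: 0.0617
gripper_force: 15.0
```

```bash
python3 - <<'E'
from h import *
s=monitor.get_state();print(s["tcp_pos"],s["ft_force"],s["width"])
# prongs by triangulation in scene+top from start pictures
t=load("top0.png");c=shot("scene","s3.png");t2=shot("top","t3.png")
def prongs(c,box,z=.225):
    h=cv2.cvtColor(c["image"],cv2.COLOR_RGB2HSV);o=((h[...,0]>3)&(h[...,0]<15)&(h[...,1]>170)&(h[...,2]>80)).astype(np.uint8)
    m=np.zeros_like(o);x0,y0,x1,y1=box;m[y0:y1,x0:x1]=o[y0:y1,x0:x1]
    n,l,st,ce=cv2.connectedComponentsWithStats(m);out=[]
    for i in range(1,n):
        if st[i,4]>20: out.append(np.argwhere(l==i)[:,::-1].astype(float))
    return out
# tip: top image lowest row ; scene: highest row
T=[(P[P[:,1]>=P[:,1].max()-1].mean(0)) for P in prongs(t,(170,185,215,255))]
S=[(P[P[:,1]<=P[:,1].min()+1].mean(0)) for P in prongs(c,(430,225,475,280))]
print(T,S)
T.sort(key=lambda p:p[0]);S.sort(key=lambda p:-p[0])
for a in T:
    for b in S: print("tip",a,b,*tri(t,a,c,b))
E
```

```text
[ 0.55188466 -0.00501632  0.09254782] [-0.30747497  0.12491251 -3.70581395] 0.06174266519925465
[array([188.5, 247.5]), array([197.  , 247.25])] [array([453. , 235.5]), array([462.8, 237.6])]
tip [188.5 247.5] [462.8 237.6] [0.51766447 0.30822632 0.23541815] 9.912390638194177e-05
tip [188.5 247.5] [453.  235.5] [0.5205419  0.29892982 0.23955542] 0.016865350707989762
tip [197.   247.25] [462.8 237.6] [0.51608034 0.2996667  0.23037001] 0.016951472783850948
tip [197.   247.25] [453.  235.5] [0.51875776 0.29038617 0.23411381] 0.00021710155728900553
```

The tips triangulate 17.9 mm apart and 235 mm high, which matches the given sizes. The jar is held at 3.7 N. I'm raising it and moving to a standoff in front of the hook.

arm_command(
  targets=[0, 0, -15, 0, 0, 0, -25, 0, 0, 0, -25, 0, 0, 0, -25, 0, 0, 0, -11, 0],
)

```text
time_s: 14.9
tcp_pos: [0.5524, -0.0051, 0.1953]
tcp_rot: [0.997, 0.075, 0.001, 0.0]
ft_force: [-0.3, 0.2, -2.8]
width: 0.0615
gripper_force: 15.0
```

arm_command(
  targets=[-2, -12, 0, 0, -4, -24, 0, 0, -5, -30, 0, 0, -5, -30, 0, 0, -5, -30, 0, 0],
)

```text
time_s: 15.4
tcp_pos: [0.5107, 0.1181, 0.1917]
tcp_rot: [0.997, 0.075, -0.002, -0.0]
ft_force: [0.6, 0.2, -3.1]
width: 0.0616
gripper_force: 15.0
```

arm_command(
  targets=[-5, -30, 0, 0, -5, -30, 0, 0, -5, -30, 0, 0, -5, -30, 0, 0, -4, -30, 0, 0],
)

```text
time_s: 15.9
tcp_pos: [0.4641, 0.2626, 0.1917]
tcp_rot: [0.997, 0.076, -0.002, 0.0]
ft_force: [0.5, -0.2, -3.2]
width: 0.0619
gripper_force: 15.0
```

arm_command(
  targets=[-2, -20, 0, 0, -1, -10, 0, 0, 0, 0, 0, 0, 0, 0, 0, 0],
)

```text
time_s: 16.3
tcp_pos: [0.4583, 0.2898, 0.1928]
tcp_rot: [0.997, 0.075, -0.001, 0.0]
ft_force: [-0.7, -0.5, -2.7]
width: 0.0615
gripper_force: 15.0
```

```bash
python3 look.py w4.png
```

```text
[0.45858734 0.28948403 0.19300467] yaw 8.594396433788441 16.35 0.06146403993133638 [-0.40286635  0.13094664 -2.70272721] 1.7656789122186534
cam [0.5263009  0.30065739 0.33840859]
```

View pics/w4.png

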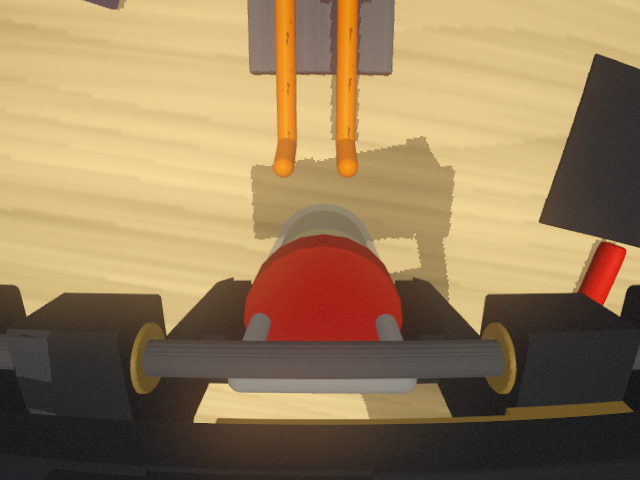

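The wrist view shows the prongs as near-vertical lines at columns ~286 and ~347. Their tips are at row ~168, and the held jar's lid is centred near column 323.

```bash
python3 - <<'E'
from h import *
c=load("w4.png");s=monitor.get_state();M=Rn.from_quat(s["tcp_rot"]).as_matrix();p0=np.array(s["tcp_pos"])
h=cv2.cvtColor(c["image"],cv2.COLOR_RGB2HSV);o=((h[...,0]>5)&(h[...,0]<22)&(h[...,1]>200)&(h[...,2]>120)).astype(np.uint8)
o[:,:265]=0;o[:,365:]=0;o[185:]=0
tl=lambda W:(W-p0)@M*1000
for a,b in((265,316),(316,365)):
    q=[]
    for r in range(8,130,4):
        x=np.nonzero(o[r,a:b])[0]
        if len(x)>8:q.append([x.mean()+a,r])
    W=tl(onz(c,q,.222));k=np.polyfit(W[:,0],W[:,1],1);
    m=o[:,a:b];ys=np.nonzero(m.any(1))[0]
    yt=ys.max();xt=np.nonzero(m[yt-7])[0].mean()+a
    print("y at x=60,100,130:",np.polyval(k,[60,100,130]),"angle deg",np.degrees(np.arctan(k[0])),"tip tool",tl(onz(c,[[xt,yt-8]],.235)))
red=((h[...,0]<8)|(h[...,0]>172))&(h[...,1]>150)&(h[...,2]>60);red[:225]=0;red[300:]=0;red[:,:230]=0;red[:,420:]=0
for r in range(260,300,10):
    x=np.nonzero(red[r])[0];print(r,tl(onz(c,[[(x.min()+x.max())/2,r]],.213))[0])
for name,q in(("up",[258,325]),("up",[388,325])):print(tl(onz(c,[q],.225)))
E
```

```text
y at x=60,100,130: [-12.19432916 -11.92402015 -11.72128838] angle deg 0.3871832518633179 tip tool [[ 59.69289868 -11.98910244 -42.04732915]]
y at x=60,100,130: [5.91553087 6.02242476 6.10259517] angle deg 0.15311385398304234 tip tool [[ 59.69917112   5.86526468 -42.03949266]]
260 [ 24.95814013  -0.05935163 -20.0148981 ]
270 [ 21.10445038  -0.59548177 -20.01211773]
280 [ 17.18573291  -0.77307677 -20.00912901]
290 [ 13.19873873  -0.76840988 -20.00600681]
[[  5.23454657 -23.29484342 -32.00967232]]
[[  5.2759821   21.772514   -31.98991176]]
```

arm_command(
  targets=[5, -2.3, 0, 0, 10, 0, 0, 0, 10, 0, 0, 0, 10, 0, 0, 0, 5, 0, 0, 0],
)

```text
time_s: 16.85
tcp_pos: [0.499, 0.2985, 0.1932]
tcp_rot: [0.997, 0.075, 0.0, 0.0]
ft_force: [0.5, -0.8, -3.3]
width: 0.0616
gripper_force: 15.0
```

arm_command(
  targets=[5, 0, 0, 0, 5, 0, 0, 0, 5, 0, 0, 0, 5, 0, 0, 0, 5, 0, 0, 0],
)

```text
time_s: 17.35
tcp_pos: [0.5227, 0.3024, 0.1935]
tcp_rot: [0.997, 0.075, 0.0, -0.0]
ft_force: [0.5, -0.9, -2.8]
width: 0.0614
gripper_force: 15.0
```

```bash
python3 look.py w5.png; python3 -c "
from h import *
c=shot('scene','s5.png'); cv2.imwrite('pics/s5c.png',cv2.resize(c['image'][190:340,380:530],(600,600),interpolation=cv2.INTER_CUBIC)[:,:,::-1])"
```

```text
[0.52340848 0.30239373 0.19343748] yaw 8.633286133286266 17.4 0.061569544846995186 [-0.07831109 -0.15659456 -3.61323505] 1.7484154334648505
cam [0.59054556 0.31319357 0.33916696]
```

View pics/s5c.png

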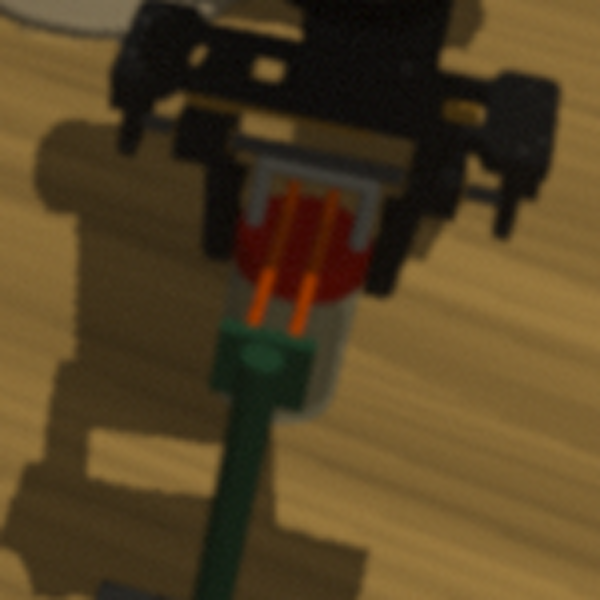

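The crop shows both prongs passing over the red lid and centred between the handle uprights, with the bar just above their tips. I'm advancing further.

arm_command(
  targets=[5, 0, 0, 0, 5, 0, 0, 0, 5, 0, 0, 0, 5, 0, 0, 0, 5, 0, 0, 0],
)

```text
time_s: 17.95
tcp_pos: [0.5476, 0.3061, 0.1934]
tcp_rot: [0.997, 0.075, -0.0, -0.0]
ft_force: [0.4, -0.2, -3.2]
width: 0.0616
gripper_force: 15.0
```

arm_command(
  targets=[5, 0, 0, 0, 5, 0, 0, 0, 5, 0, 0, 0, 5, 0, 0, 0, 0, 0, 0, 0],
)

```text
time_s: 18.45
tcp_pos: [0.5675, 0.309, 0.1933]
tcp_rot: [0.997, 0.075, 0.0, -0.0]
ft_force: [-0.2, 1.1, -2.9]
width: 0.0615
gripper_force: 15.0
```

arm_command(
  targets=[0, 0, 5, 0, 0, 0, 5, 0, 0, 0, 4, 0, 0, 0, 1, 0, 0, 0, 0, 0],
)

```text
time_s: 18.95
tcp_pos: [0.5668, 0.309, 0.1782]
tcp_rot: [0.997, 0.075, -0.0, 0.0]
ft_force: [-0.5, -0.3, -2.0]
width: 0.0614
gripper_force: 15.0
```

arm_command(
  targets=[0, 0, 1, 0, 0, 0, 0, 0, 0, 0, 0, 0],
)

```text
time_s: 19.25
tcp_pos: [0.5669, 0.3091, 0.1776]
tcp_rot: [0.997, 0.075, 0.0, -0.0]
ft_force: [-0.8, -0.9, -3.6]
width: 0.0614
gripper_force: 15.0
```

arm_command(
  targets=[0, 0, 1, 0, 0, 0, 0, 0, 0, 0, 0, 0],
)

```text
time_s: 19.55
tcp_pos: [0.5669, 0.309, 0.1764]
tcp_rot: [0.997, 0.075, -0.0, -0.0]
ft_force: [0.2, -0.0, -2.5]
width: 0.0616
gripper_force: 15.0
```

arm_command(
  targets=[0, 0, 0.5, 0, 0, 0, 0, 0, 0, 0, 0, 0],
)

```text
time_s: 19.85
tcp_pos: [0.5669, 0.3091, 0.1759]
tcp_rot: [0.997, 0.075, -0.0, 0.0]
ft_force: [-0.0, 0.4, -3.1]
width: 0.0613
gripper_force: 15.0
```

arm_command(
  targets=[0, 0, 0.5, 0, 0, 0, 0, 0, 0, 0, 0, 0],
)

```text
time_s: 20.15
tcp_pos: [0.5669, 0.309, 0.1754]
tcp_rot: [0.997, 0.075, -0.0, -0.0]
ft_force: [-0.1, 0.4, -3.0]
width: 0.0617
gripper_force: 15.0
```

arm_command(
  targets=[0, 0, 0.5, 0, 0, 0, 0, 0, 0, 0, 0, 0],
)

```text
time_s: 20.45
tcp_pos: [0.5669, 0.309, 0.1749]
tcp_rot: [0.997, 0.075, -0.0, 0.0]
ft_force: [-0.1, 0.0, -3.1]
width: 0.0616
gripper_force: 15.0
```

arm_command(
  targets=[0, 0, 0.5, 0, 0, 0, 0, 0, 0, 0, 0, 0],
)

```text
time_s: 20.75
tcp_pos: [0.567, 0.3091, 0.1747]
tcp_rot: [0.997, 0.075, 0.0, -0.0]
ft_force: [0.3, -0.1, -1.6]
width: 0.0616
gripper_force: 15.0
```

Contact begins at 0.1748, as expected.

arm_command(
  targets=[0, 0, 0.5, 0, 0, 0, 0, 0, 0, 0, 0, 0],
)

```text
time_s: 21.05
tcp_pos: [0.5671, 0.3091, 0.1744]
tcp_rot: [0.997, 0.075, 0.001, -0.0]
ft_force: [-0.1, -1.3, 3.5]
width: 0.0616
gripper_force: 15.0
```

arm_command(
  targets=[0, 0, -0.2, 0, 0, 0, 0, 0, 0, 0, 0, 0],
  grip_force=5,
)

```text
time_s: 21.35
tcp_pos: [0.567, 0.3091, 0.1744]
tcp_rot: [0.997, 0.075, 0.0, -0.0]
ft_force: [0.6, 0.0, 2.4]
width: 0.0616
gripper_force: 5.0
```

arm_command(
  targets=[0, 0, 0, 0, 0, 0, 0, 0, 0, 0, 0, 0, 0, 0, 0, 0, 0, 0, 0, 0],
  jaw=0,
)

```text
time_s: 21.85
tcp_pos: [0.5669, 0.3091, 0.174]
tcp_rot: [0.997, 0.075, -0.0, 0.0]
ft_force: [-0.9, -0.0, 0.2]
width: 0.088
gripper_force: 0.0
```

```bash
python3 look.py w6.png; python3 -c "
from h import *
c=shot('scene','s6.png'); cv2.imwrite('pics/s6c.png',np.hstack([cv2.resize(c['image'][190:340,380:530],(480,480),interpolation=cv2.INTER_CUBIC),cv2.resize(load('w6.png')['image'],(320,240)).repeat(2,0)])[:,:,::-1])"
```

```text
[0.56688054 0.30903682 0.17405342] yaw 8.639500430445498 21.9 0.08814631394559028 [ 0.95495856  1.3936542  -0.57384669] 1.7361183327333345
cam [0.63469747 0.31986595 0.31968655]
```

View pics/s6c.png

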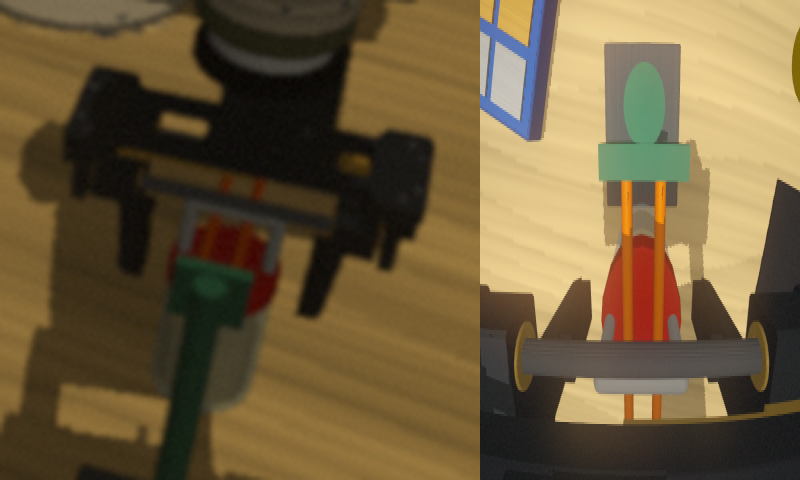

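The picture shows the jar hanging on both prongs with the fingers open and clear on both sides. I'm going straight up and waiting for it to settle.

arm_command(
  targets=[0, 0, -5, 0, 0, 0, -15, 0, 0, 0, -25, 0, 0, 0, -30, 0, 0, 0, -30, 0],
)

```text
time_s: 22.45
tcp_pos: [0.5667, 0.309, 0.2807]
tcp_rot: [0.997, 0.075, 0.0, -0.0]
ft_force: [-0.2, 0.2, -0.3]
width: 0.0881
gripper_force: 0.0
```

arm_command(
  targets=[0, 0, -20, 0, -20, 0, 0, 0, -30, 0, 0, 0, -30, 0, 0, 0, -30, 0, 0, 0],
)

```text
time_s: 22.95
tcp_pos: [0.4569, 0.2923, 0.2995]
tcp_rot: [0.997, 0.075, 0.0, -0.0]
ft_force: [0.2, -0.4, 0.1]
width: 0.0881
gripper_force: 0.0
```

arm_command(
  targets=[-30, 0, 0, 0, -20, 0, 0, 0, 0, 0, 0, 0, 0, 0, 0, 0, 0, 0, 0, 0],
)

```text
time_s: 23.45
tcp_pos: [0.4097, 0.2851, 0.2991]
tcp_rot: [0.997, 0.075, 0.0, -0.0]
ft_force: [0.5, -0.6, 0.2]
width: 0.0879
gripper_force: 0.0
```

arm_command(
  targets=[0, 0, 0, 0, 0, 0, 0, 0, 0, 0, 0, 0, 0, 0, 0, 0, 0, 0, 0, 0],
)

```text
time_s: 23.95
tcp_pos: [0.4088, 0.285, 0.2991]
tcp_rot: [0.997, 0.075, -0.0, -0.0]
ft_force: [-0.0, -1.2, 0.4]
width: 0.0881
gripper_force: 0.0
```

arm_command(
  targets=[0, 0, 0, 0, 0, 0, 0, 0, 0, 0, 0, 0, 0, 0, 0, 0, 0, 0, 0, 0],
)

```text
time_s: 24.45
tcp_pos: [0.4087, 0.285, 0.2992]
tcp_rot: [0.997, 0.075, -0.0, -0.0]
ft_force: [0.4, 0.3, -0.5]
width: 0.0881
gripper_force: 0.0
```

```bash
python3 -c "
from h import *
a=shot('scene','s7.png')['image']
import time
d=[]
for k in range(8):
    b=capture('scene')['image']; d.append(int(cv2.absdiff(a,b)[190:340,380:530].max()))
t=load('top0.png')['image'];s0=load('scene0.png')['image']
print(d,monitor.get_state()['time_s'])
cv2.imwrite('pics/s7f.png',np.vstack([np.hstack([cv2.resize(x[190:340,380:530],(300,300),interpolation=cv2.INTER_CUBIC) for x in (a,b)]),cv2.resize(a[100:400,:600],(600,300))])[:,:,::-1])"
```

```text
[8, 7, 9, 10, 9, 8, 8, 7] 24.9
```

View pics/s7f.png

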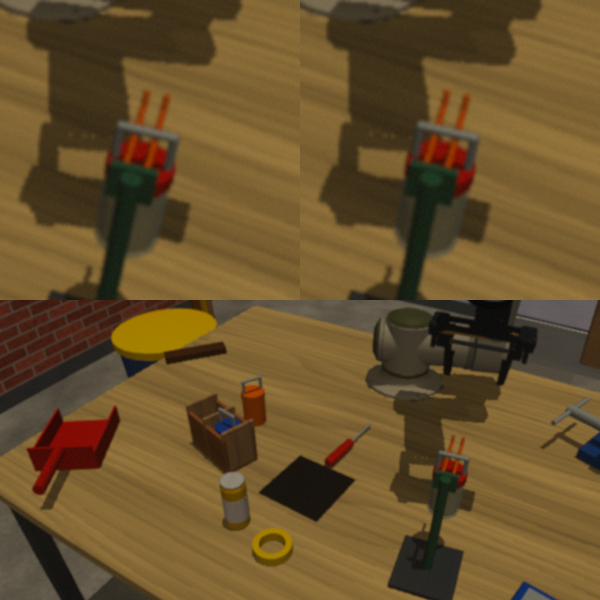

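The jar hangs still on both prongs: frame differences are only image noise. Everything else is in place, so I'm handing in.

```bash
python3 -c "
from h import *
print(order.sign_off())"
```

```text
the job is handed in; nothing more can be done
None
```

The red-lidded jar was stood on the mat, released, re-gripped by its lid, and now hangs still by its handle over both prongs; the job was handed in at about 25 s, with nothing else seen to have moved.

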